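Press a canister lid home with the lever press

TASK

The green canister standing in the red-knobbed lever press has its lid sticking up. Pull the red knob all the way down so that the press pushes the lid fully home, then ease the sprung lever slowly back up to its rest and let go; do not let it fly back. Do not push on the canister by hand, and leave the black-knobbed citrus press alone.

Things in the scene. Friction and masses are not known exactly. Their poses are not given: they have to be found in the camera images.
- press_lever (a joint): Angle of the lid press's lever (white stand, red knob). 0 = up at rest on its stop, lever 0.6 rad above level; 0.6 rad = fully down on its lower stop, lever level. Swings upright about the hinge, 200 mm from pin to knob centre. A spring always drives it up: at the knob about 2 N at rest, 7 N fully down, plus 5 N in the last third while the lid goes in. Let go when down, it flies back.
- press_knob (a point): Centre of the red ball knob, 36 mm diameter, on the front end of the lever, a 14 mm round steel bar that runs from it back to the hinge. About 262 mm above the worktop at rest, 150 mm when fully down. It can be pinched from above, one finger on either side of the bar (the ball turns between the fingers), or pushed down from above.
- press_hinge (a point): Middle of the lever's level hinge pin, 150 mm above the worktop, between two white uprights (top 168 mm) at the back of the lid press. The horizontal direction from here to the knob is the way the lever points. Frame: x away from the knob, y along the pin, z up.
- canister_lid (a joint): Height in m of the lid of the canister in the lid press above fully home; 0 = home. It starts 10 to 18 mm up, is a tight fit (about 12 N) and stays where it is pushed.
- canister: The green canister, 70 mm diameter, 100 mm high with its lid home, small round grip on the lid. It stands loose in a low black rubber ring on the 15 mm thick base of the lid press, under the lever, 75 mm in front of the hinge. Origin: centre of its underside, z up. A twin elsewhere on the worktop has no part in the job.
- juicer_knob (a point): Centre of the black ball knob (36 mm) of the citrus press, a machine on the same kind of stand with a steel cup and a yellow cone under its lever; leave it alone. Either machine may be the left or the right one.
Things that resemble listed ones, but are neither listed nor needed, are in the scene too. Leave any orange or purple look-alike of the canister alone.

How it is judged:
By the outcome, as a careful person would: the job done as asked, in the order asked, and still so for the second after the job is handed in, with the robot touching nothing.
It also fails if it takes over 42 s, if anything falls off the work surface, if the arm or the gripper's body presses on something with over 40 N, if the wrist force passes 120 N, or if a joint passes its speed limit or range.

ROBOT

A 7-joint arm with a two-finger parallel gripper is mounted at the origin on a cart in front of the work surface, level with it; the furniture and walls round the work are solid. World frame = base frame: x ahead of the robot, y to its left, z up, the work surface at z = 0. Lengths are in m, angles in rad, forces in N, time in s.
With the tool pointing down it reaches from about 0.4 to 0.85 m from the base axis. Payload 4.5 kg.
Tool frame: the origin (TCP) lies between the finger pads; the fingertips stand 25 mm ahead of it and the grasp point (between the pads) lies 6 mm ahead of it; z points along the fingers, y is the line along which they close (so a half turn about z gives the same grasp; the last joint's range is limited). The gripper opens to 88 mm and grips with 3 to 60 N. Pads are 18 mm wide; open, the fingers measure 123 mm over their backs; the gripper's body (75 mm by 187 mm) begins 45 mm behind the grasp point.
Start: joints at [1.335, 0.689, -0.195, 1.565, 0.157, 0.902, -0.215], TCP at [0.167, -0.602, 0.264] pointing down, gripper open.
Joint ranges: [-3.01, 3.01], [-0.46, 2.08], [-1.47, 1.51], [0.13, 2.56], [-1, 4.14], [0.04, 2.09], [-2.66, 2.66]. Speed limits (rad/s): [2.57, 2.57, 3.14, 3.14, 3.14, 3.14, 3.14].

INTERFACE

Orientations are given as a unit quaternion [x, y, z, w].
In Python, from plant import manip gives the robot as it stands.
- The arm moves only by the tool send_rows, never from a script. Its argument "series" is a list of rows, each a list of 3 entries, a list of its own where there are three numbers: the shift along the tool's x, y, z in mm, then the turn, a rotation vector about the tool's x, y, z in rad, then the opening, from 0 (shut) to 1 (fully open). In form: [[[x, y, z], [ax, ay, az], claw], ...]. A call has exactly 5 rows; each row shifts and turns the commanded pose from where the row before left it, along the tool's axes as they then stand; what a row does not reach is not made up. A row lasts 1/10 s, in which the tool goes at most 50 mm and 8.59 degrees, less where a joint would pass 70% of its speed; a pose out of reach is approached as far as the arm can. A call is refused whole if a number of a shift passes 50 or a number of a turn 0.15, either way. A call with a gripper value outside its range is refused whole. The fingers move at their own pace and stop on an object; "squeeze" is the grip in N (left out, the last holds). Time passes only in rows, so rows that do not move let the fingers close, or fill a call up. It gives the time, the measured TCP pose, the force, the opening and the grip force at its end, in the units of the state.
- manip.get_state(): the state, without advancing time (a new reading comes with each control period).
- manip.get_image(name): name is "scene" or "top" or "wrist"; returns a dict with "img" (384x512x3 uint8, red, green, blue), "fovy" (degrees; the focal length in pixels is half the picture's height over the tangent of half this angle, whatever the lens; pixels are square), "cx", "cy" (the principal point, pixels), "world_to_cam" (4x4, takes a point from world to camera coordinates). Camera axes: x right, y down, z forward; pixel columns grow to the right and rows downward; lengths in m; the calibration is good to about 2 mm. A picture is of the moment at which its call begins. There is no depth.
- manip.job_done(): hands the job in; it is judged then, once.
The state is a dict: "clock": time; "joint_positions": joint angles; "joint_velocities": joint speeds; "joint_torque": joint torques, N m; "position": TCP position; "ee_rot": TCP orientation; "ft_force": force on the tool from outside, world axes, zero at the start; "moment": the same for the moment, N m; "width": finger opening in m; "grip_force": force on a finger pad.
Only numpy, scipy, OpenCV 4.12 (cv2) and the standard library are available. Lean on these libraries where they do the work, as an engineer would, in place of code of your own. Each camera call takes 0.05 s, during which the arm holds its last target. There are 200 camera calls.

## Working session

There is one attempt and no reset: what is moved stays moved. The work goes in short steps, Python scripts to look and compute and a tool call to move; the robot and the scene stay as the last step left them, time stands still between calls to the robot, and variables do not carry over. Pictures are saved under pics/ and viewed, at most 10 in all, crops included, and the job is handed in when it is done.

Besides the shell and the picture viewer there is one more tool, called by a JSON object that holds its "fn" and its "kwargs". send_rows: Moves the arm, as the interface text tells. Its arguments: {"type":"object","properties":{"series":{"type":"array","items":{"type":"array"}},"squeeze":{"type":"number"}},"required":["series"]}

```bash
mkdir -p pics; cat > h.py <<'E'
import numpy as np,cv2
from plant import manip
from scipy.spatial.transform import Rotation as R
def snap(n,f):
    d=manip.get_image(n); cv2.imwrite('pics/'+f+'.png',d['img'][:,:,::-1]); np.savez('pics/'+f+'.npz',**{k:d[k] for k in d}); return d
def ray(d,u,v):
    f=192/np.tan(np.radians(float(d['fovy']))/2); T=np.array(d['world_to_cam']); 
    r=T[:3,:3].T@np.array([(u-d['cx'])/f,(v-d['cy'])/f,1]); return -T[:3,:3].T@T[:3,3], r/np.linalg.norm(r)
def atz(d,u,v,z):
    o,r=ray(d,u,v); return o+r*(z-o[2])/r[2]
def tri(L):
    A=0;b=0
    for d,u,v in L:
        o,r=ray(d,u,v); P=np.eye(3)-np.outer(r,r); A=A+P; b=b+P@o
    return np.linalg.solve(A,b)
def proj(d,p):
    f=192/np.tan(np.radians(float(d['fovy']))/2); T=np.array(d['world_to_cam']); c=T[:3,:3]@p+T[:3,3]; return [c[0]/c[2]*f+d['cx'],c[1]/c[2]*f+d['cy']]
E
python3 - <<'E'
from h import *
a=snap('scene','s1');b=snap('top','t1')
print(manip.get_state())
for d in (a,b):
    print(ray(d,256,192))
    h=cv2.cvtColor(d['img'],cv2.COLOR_RGB2HSV); m=(((h[...,0]<6)|(h[...,0]>174))&(h[...,1]>150)&(h[...,2]>80)).astype('uint8')
    n,l,s,c=cv2.connectedComponentsWithStats(m)
    for i in range(1,n):
        if s[i,4]>15: print(s[i],c[i])
E
```

```text
{'clock': 0.1, 'joint_positions': array([ 1.33479402,  0.68989104, -0.19450674,  1.56618189,  0.15726693,
        0.90252693, -0.21509944]), 'joint_velocities': array([-0.00040757, -0.00083131,  0.00113008, -0.00315091, -0.00126747,
        0.0002796 ,  0.00063932]), 'joint_torque': array([-3.88280270e-03, -5.28500497e+01, -1.27150308e+00, -1.53838742e+01,
       -5.24711993e-02,  1.99700480e-03,  6.56470479e-05]), 'position': array([ 0.16641373, -0.60191158,  0.26301102]), 'ee_rot': array([ 9.90911688e-01,  1.34511598e-01, -1.60125730e-04, -7.94687313e-04]), 'ft_force': array([ 0.14923571,  0.60023472, -1.35292169]), 'moment': array([-0.00272536,  0.0210016 ,  0.03782639]), 'grip_force': 0.0, 'width': 0.08778080016839963}
(array([-0.09008818,  0.69563677,  0.89131161]), array([ 0.47259084, -0.60604412, -0.63981905]))
[222 166  13  15 159] [228.20125786 173.23899371]
(array([ 0.36561063, -0.0480757 ,  1.2042877 ]), array([ 0.11397643,  0.00419357, -0.9934746 ]))
[193 182  15  16 179] [200.34078212 189.62569832]
[397 251  11  19  55] [400.23636364 261.30909091]
[407 257  10  13  30] [412.2        262.73333333]
```

View pics/s1.png

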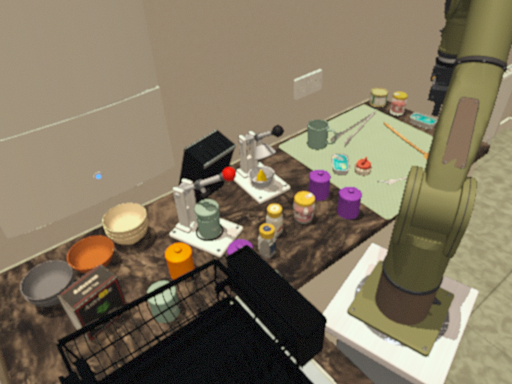

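View pics/t1.png

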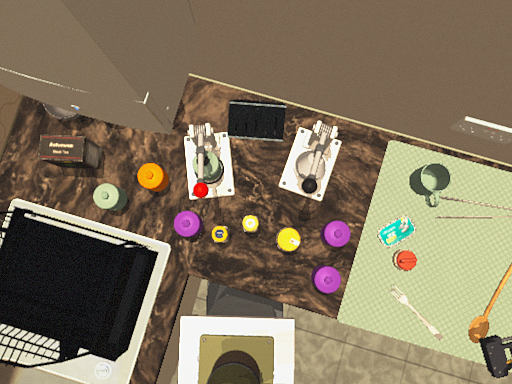

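Scene view: the red knob is at (228,173), on the white stand holding the green canister at (207,218). The top view has it at (200,190). Look-alikes in the top view: the black-knobbed citrus press (310,186), a green twin (110,196), an orange one (151,177), purple ones (187,224), (337,233) and (327,279), and a red cupcake (405,260). I choose the red knob on the left machine and will check it in a crop.

```bash
python3 - <<'E'
from h import *
a=dict(np.load('pics/s1.npz'));b=dict(np.load('pics/t1.npz'))
k=tri([(a,228.2,173.2),(b,200.3,189.6)]);print('knob',k, proj(a,k),proj(b,k))
print(atz(b,200.3,189.6,.262))
c=a['img'][140:270,150:300];d=b['img'][110:215,170:250]
cv2.imwrite('pics/c1.png',np.hstack([cv2.resize(c,(450,390),interpolation=2),cv2.resize(d,(297,390),interpolation=2)])[:,:,::-1])
E
```

```text
knob [0.47602915 0.08141717 0.26396434] [np.float64(228.35526296739454), np.float64(173.22034243410505)] [np.float64(200.20131878222134), np.float64(189.45212140316488)]
[0.4759303  0.08145189 0.262     ]
```

View pics/c1.png

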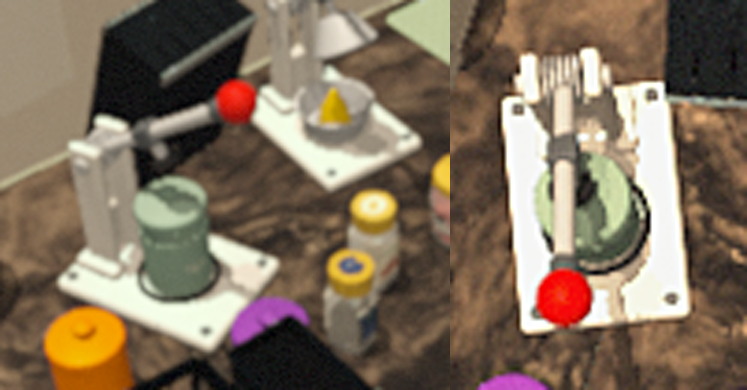

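The crop confirms it: the red knob sits on the lever above the green canister with the raised lid, and the uprights are at about (200,130) in the top view. Next, the lever heading.

```bash
python3 - <<'E'
from h import *
b=dict(np.load('pics/t1.npz'))
P=lambda u,v,z:atz(b,(u-450)/297*80+170,v/390*105+110,z)
q=[P(519,108,.015),P(652,94,.015),P(671,297,.015),P(537,312,.015)]
print(np.round(q,3))
for d in (q[0]-q[3],q[1]-q[2]): print(np.degrees(np.arctan2(d[1],d[0])))
h=P(561,70,.165);k=np.array([.476,.0814,.262]);d=h-k;print(h,d,np.degrees(np.arctan2(d[1],d[0])))
s=manip.get_state();Rm=R.from_quat(s['ee_rot']);print(Rm.as_matrix().round(3))
E
```

```text
[[0.65  0.155 0.015]
 [0.664 0.052 0.015]
 [0.506 0.032 0.015]
 [0.492 0.134 0.015]]
7.389203669451305
7.173163400217129
[0.64150299 0.10193423 0.165     ] [ 0.16550299  0.02053423 -0.097     ] 7.072637663149903
[[ 0.964  0.267 -0.001]
 [ 0.267 -0.964  0.002]
 [-0.    -0.002 -1.   ]]
```

{"fn": "send_rows", "kwargs": {"series": [[[0,0,-20],[0,0,0.05],1],[[0,0,-30],[0,0,0.05],1],[[20,-15,-30],[0,0,0.045],1],[[35,-25,-15],[0,0,0],1],[[35,-25,0],[0,0,0],1]]}}

```text
clock: 0.6
position: [0.2479, -0.5263, 0.361]
ee_rot: [0.998, 0.061, 0.001, 0.002]
ft_force: [1.0, -1.0, -0.8]
width: 0.0879
grip_force: 0.0
```

{"fn": "send_rows", "kwargs": {"series": [[[40,-28,0],[0,0,0],1],[[40,-28,0],[0,0,0],1],[[40,-28,0],[0,0,0],1],[[40,-30,0],[0,0,0],1],[[30,-30,0],[0,0,0],1]]}}

```text
clock: 1.1
position: [0.4197, -0.357, 0.3584]
ee_rot: [0.998, 0.063, 0.0, -0.0]
ft_force: [0.5, -0.6, -0.5]
width: 0.0882
grip_force: 0.0
```

{"fn": "send_rows", "kwargs": {"series": [[[10,-40,0],[0,0,0],1],[[10,-42,0],[0,0,0],1],[[10,-42,0],[0,0,0],1],[[10,-42,0],[0,0,0],1],[[10,-42,0],[0,0,0],1]]}}

```text
clock: 1.6
position: [0.441, -0.145, 0.3585]
ee_rot: [0.998, 0.062, -0.0, -0.0]
ft_force: [0.5, 0.1, 0.0]
width: 0.0882
grip_force: 0.0
```

{"fn": "send_rows", "kwargs": {"series": [[[10,-40,0],[0,0,0],1],[[10,-40,0],[0,0,0],1],[[10,-40,0],[0,0,0],1],[[10,-40,0],[0,0,0],1],[[0,0,0],[0,0,0],1]]}}

```text
clock: 2.1
position: [0.4613, 0.0236, 0.3588]
ee_rot: [0.998, 0.068, 0.0, -0.002]
ft_force: [0.3, -0.2, 0.2]
width: 0.0882
grip_force: 0.0
```

```bash
python3 - <<'E'
from h import *
w=snap('wrist','w1');s=manip.get_state();p=s['position'];Rm=R.from_quat(s['ee_rot']).as_matrix();print(p,Rm.round(3))
h=cv2.cvtColor(w['img'],cv2.COLOR_RGB2HSV); m=(((h[...,0]<6)|(h[...,0]>174))&(h[...,1]>150)&(h[...,2]>80)).astype('uint8')
n,l,st,c=cv2.connectedComponentsWithStats(m)
for i in range(1,n):
    if st[i,4]>30:
        k=atz(w,*c[i],.262);print(st[i],c[i],k,'tool mm',Rm.T@(k-p)*1000)
E
```

```text
[0.46100757 0.02002293 0.35855293] [[ 0.991  0.131 -0.   ]
 [ 0.131 -0.991  0.001]
 [-0.    -0.001 -1.   ]]
[ 139  148   56   55 2457] [166.56288156 174.97110297] [0.47403934 0.08257087 0.262     ] tool mm [ 21.13504068 -60.19431991  96.61518729]
```

View pics/w1.png

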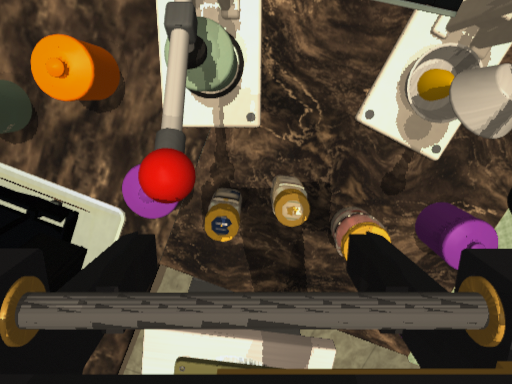

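The wrist view shows the red knob at (167,175), with the lever running up to the canister. The offset is about 21, -60 and 91 mm in tool axes.

{"fn": "send_rows", "kwargs": {"series": [[[10,-30,0],[0,0,0],1],[[11,-30,0],[0,0,0],1],[[0,0,15],[0,0,0],1],[[0,0,20],[0,0,0],1],[[0,0,15],[0,0,0],1]]}}

```text
clock: 2.65
position: [0.4741, 0.0774, 0.3076]
ee_rot: [0.998, 0.061, -0.001, 0.001]
ft_force: [-0.1, -0.3, -0.7]
width: 0.0881
grip_force: 0.0
```

{"fn": "send_rows", "kwargs": {"series": [[[0,0,15],[0,0,0],1],[[0,0,15],[0,0,0],1],[[0,0,11],[0,0,0],1],[[0,0,0],[0,0,0],1],[[0,0,0],[0,0,0],1]]}}

```text
clock: 3.15
position: [0.4745, 0.078, 0.2677]
ee_rot: [0.998, 0.062, -0.0, 0.0]
ft_force: [0.2, 1.2, -0.9]
width: 0.0882
grip_force: 0.0
```

```bash
python3 - <<'E'
from h import *
w=snap('wrist','w2');s=manip.get_state();p=s['position'];Rm=R.from_quat(s['ee_rot']).as_matrix();print(p,s['ft_force'])
print(Rm.T@(np.array([.4745,.0822,.262])-p)*1000)
h=cv2.cvtColor(w['img'],cv2.COLOR_RGB2HSV); m=(((h[...,0]<6)|(h[...,0]>174))&(h[...,1]>150)&(h[...,2]>80)).astype('uint8')
n,l,st,c=cv2.connectedComponentsWithStats(m)
for i in range(1,n):
    if st[i,4]>30:
        k=atz(w,*c[i],.262);print(st[i],c[i],k,'tool mm',Rm.T@(k-p)*1000)
E
```

```text
[0.47481237 0.07838247 0.26808515] [-0.20213439  0.31157877 -0.43341762]
[ 0.1572719  -3.82915677  6.08382561]
[ 201  233   88   59 4466] [244.7971339  264.91759964] [0.47736811 0.08236257 0.262     ] tool mm [ 3.02353722 -3.63684851  6.08551718]
```

View pics/w2.png

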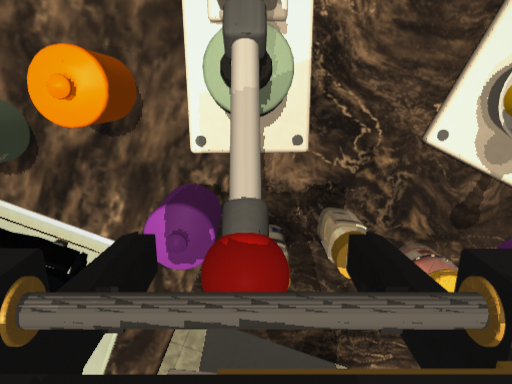

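The knob is between the fingers, with its visible part centred at (245,265). I shift -4 mm in y and pinch.

{"fn": "send_rows", "kwargs": {"series": [[[0,-4,0],[0,0,0],1],[[0,0,0],[0,0,0],0.3],[[0,0,0],[0,0,0],0.3],[[0,0,0],[0,0,0],0.3],[[0,0,0],[0,0,0],0.3]], "squeeze": 35}}

```text
clock: 3.7
position: [0.474, 0.0831, 0.2678]
ee_rot: [0.998, 0.062, 0.0, 0.0]
ft_force: [0.8, 0.3, 0.8]
width: 0.0581
grip_force: 0.0
```

{"fn": "send_rows", "kwargs": {"series": [[[0,0,0],[0,0,0],0.2],[[0,0,0],[0,0,0],0.2],[[0,0,0],[0,0,0],0.2],[[0,0,0],[0,0,0],0.2],[[0,0,0],[0,0,0],0.2]]}}

```text
clock: 4.2
position: [0.4742, 0.0809, 0.2677]
ee_rot: [0.998, 0.062, -0.0, 0.001]
ft_force: [0.8, -4.5, 1.3]
width: 0.0334
grip_force: 34.6
```

{"fn": "send_rows", "kwargs": {"series": [[[-3.3,1,5.0],[0,0,0],0.2],[[-3.2,0,5.1],[0,0,0],0.2],[[-3.0,0,5.2],[0,0,0],0.2],[[-2.8,0,5.3],[0,0,0],0.2],[[-2.7,0,5.4],[0,0,0],0.2]]}}

```text
clock: 4.7
position: [0.4594, 0.0789, 0.2415]
ee_rot: [0.998, 0.062, 0.0, 0.001]
ft_force: [1.0, -6.5, 5.1]
width: 0.0335
grip_force: 34.3
```

```bash
python3 - <<'E'
from h import *
w=snap('wrist','w3');a=snap('scene','s3');s=manip.get_state();print(s['position'],s['ft_force'],s['moment'],s['width'],s['grip_force'])
cv2.imwrite('pics/c3.png',np.hstack([cv2.resize(w['img'],(400,300)),cv2.resize(a['img'][120:270,140:340],(400,300))])[:,:,::-1])
E
```

```text
[0.45926557 0.07888662 0.24120834] [ 1.89814897 -5.87553567  4.37334246] [-1.09829451 -0.3475751  -0.03514938] 0.03348107519716244 34.31333363056183
```

View pics/c3.png

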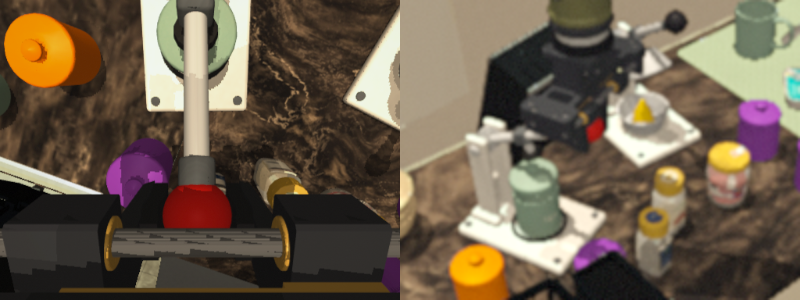

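The left panel (wrist) shows the knob gripped at about (197,205). The right panel shows the lever lower and following the hand. I continue the arc.

{"fn": "send_rows", "kwargs": {"series": [[[-2.5,1,5.4],[0,0,0],0.2],[[-2.4,1,5.5],[0,0,0],0.2],[[-2.2,0,5.6],[0,0,0],0.2],[[-2.0,0,5.6],[0,0,0],0.2],[[-1.9,0,5.7],[0,0,0],0.2]]}}

```text
clock: 5.3
position: [0.449, 0.0774, 0.2139]
ee_rot: [0.998, 0.062, 0.001, -0.0]
ft_force: [0.5, -1.0, 6.0]
width: 0.0338
grip_force: 34.0
```

{"fn": "send_rows", "kwargs": {"series": [[[-1.7,0,5.8],[0,0,0],0.2],[[-1.5,0,5.8],[0,0,0],0.2],[[-1.4,0,5.8],[0,0,0],0.2],[[-1.2,0,5.9],[0,0,0],0.2],[[-1.0,0,5.9],[0,0,0],0.2]], "squeeze": 45}}

```text
clock: 5.8
position: [0.4426, 0.0766, 0.1852]
ee_rot: [0.998, 0.062, 0.001, -0.0]
ft_force: [0.2, -3.2, 12.0]
width: 0.0329
grip_force: 43.2
```

{"fn": "send_rows", "kwargs": {"series": [[[-0.8,0,5.9],[0,0,0],0.2],[[-0.6,0,6.0],[0,0,0],0.2],[[-0.4,0,6.0],[0,0,0],0.2],[[-0.3,0,6.0],[0,0,0],0.2],[[0,0,4.0],[0,0,0],0.2]]}}

```text
clock: 6.3
position: [0.4404, 0.0763, 0.1572]
ee_rot: [0.998, 0.062, 0.001, -0.0]
ft_force: [-1.4, -2.2, 12.7]
width: 0.0328
grip_force: 43.0
```

{"fn": "send_rows", "kwargs": {"series": [[[0,0,2],[0,0,0],0.2],[[0,0,2],[0,0,0],0.2],[[0,0,0],[0,0,0],0.2],[[0,0,0],[0,0,0],0.2],[[0,0,0],[0,0,0],0.2]]}}

```text
clock: 6.8
position: [0.4404, 0.0763, 0.1536]
ee_rot: [0.998, 0.062, 0.001, -0.0]
ft_force: [-1.1, -1.9, 14.1]
width: 0.0326
grip_force: 42.9
```

{"fn": "send_rows", "kwargs": {"series": [[[0,0,1.5],[0,0,0],0.2],[[0,0,1.5],[0,0,0],0.2],[[0,0,1],[0,0,0],0.2],[[0,0,0],[0,0,0],0.2],[[0,0,0],[0,0,0],0.2]]}}

```text
clock: 7.3
position: [0.4405, 0.0763, 0.151]
ee_rot: [0.998, 0.062, 0.002, -0.0]
ft_force: [-3.6, -2.0, 32.7]
width: 0.0327
grip_force: 41.6
```

The force rise to 33 N at knob height about 145–150 mm marks the lower stop. I ease it back up along the reverse arc at half speed.

{"fn": "send_rows", "kwargs": {"series": [[[0,0,-1.5],[0,0,0],0.2],[[0,0,-1.5],[0,0,0],0.2],[[0,0,-3],[0,0,0],0.2],[[0.1,0,-3],[0,0,0],0.2],[[0.1,0,-3],[0,0,0],0.2]]}}

```text
clock: 7.8
position: [0.4406, 0.0763, 0.1612]
ee_rot: [0.998, 0.062, 0.001, -0.0]
ft_force: [1.2, -1.8, 7.3]
width: 0.0328
grip_force: 43.9
```

{"fn": "send_rows", "kwargs": {"series": [[[0.1,0,-3],[0,0,0],0.2],[[0.2,0,-3],[0,0,0],0.2],[[0.2,0,-3],[0,0,0],0.2],[[0.2,0,-3],[0,0,0],0.2],[[0.3,0,-3],[0,0,0],0.2]]}}

```text
clock: 8.3
position: [0.4417, 0.0765, 0.1761]
ee_rot: [0.998, 0.062, 0.001, -0.0]
ft_force: [1.0, -2.2, 6.7]
width: 0.0327
grip_force: 44.0
```

{"fn": "send_rows", "kwargs": {"series": [[[0.3,0,-3],[0,0,0],0.2],[[0.4,0,-3],[0,0,0],0.2],[[0.4,0,-3],[0,0,0],0.2],[[0.5,0,-3],[0,0,0],0.2],[[0.5,0,-3],[0,0,0],0.2]]}}

```text
clock: 8.8
position: [0.444, 0.0767, 0.1912]
ee_rot: [0.998, 0.062, 0.001, -0.0]
ft_force: [4.2, -1.2, 2.6]
width: 0.0325
grip_force: 44.1
```

{"fn": "send_rows", "kwargs": {"series": [[[0.9,0,-3],[0,0,0],0.2],[[0.9,0,-3],[0,0,0],0.2],[[0.9,0,-3],[0,0,0],0.2],[[0.9,0,-3],[0,0,0],0.2],[[0.9,0,-3],[0,0,0],0.2]]}}

```text
clock: 9.3
position: [0.4474, 0.0771, 0.206]
ee_rot: [0.998, 0.063, -0.0, -0.0]
ft_force: [2.9, 1.5, 3.1]
width: 0.0326
grip_force: 44.0
```

{"fn": "send_rows", "kwargs": {"series": [[[0.9,0,-3],[0,0,0],0.2],[[1.0,0,-3],[0,0,0],0.2],[[1.1,0,-3],[0,0,0],0.2],[[1.1,0,-3],[0,0,0],0.2],[[1.2,0,-3],[0,0,0],0.2]]}}

```text
clock: 9.8
position: [0.4521, 0.0777, 0.2209]
ee_rot: [0.998, 0.063, -0.001, -0.0]
ft_force: [-0.2, 4.0, 2.0]
width: 0.0328
grip_force: 44.1
```

{"fn": "send_rows", "kwargs": {"series": [[[1.3,0,-3],[0,0,0],0.2],[[1.3,0,-3],[0,0,0],0.2],[[1.4,0,-3],[0,0,0],0.2],[[1.4,0,-3],[0,0,0],0.2],[[1.5,0,-3],[0,0,0],0.2]]}}

```text
clock: 10.3
position: [0.4585, 0.0785, 0.2358]
ee_rot: [0.998, 0.063, -0.001, -0.0]
ft_force: [-2.8, 5.4, 3.5]
width: 0.0325
grip_force: 44.2
```

{"fn": "send_rows", "kwargs": {"series": [[[1.4,-0.5,-3],[0,0,0],0.2],[[1.4,-0.5,-3],[0,0,0],0.2],[[1.5,-0.5,-3],[0,0,0],0.2],[[1.6,0,-3],[0,0,0],0.2],[[1.7,0,-3],[0,0,0],0.2]]}}

```text
clock: 10.8
position: [0.4665, 0.0797, 0.2509]
ee_rot: [0.998, 0.062, -0.001, 0.001]
ft_force: [-2.5, -0.6, 3.1]
width: 0.0325
grip_force: 44.3
```

{"fn": "send_rows", "kwargs": {"series": [[[1.3,0,-2],[0,0,0],0.2],[[1.3,0,-2],[0,0,0],0.2],[[1.3,0,-2],[0,0,0],0.2],[[0.7,0,-1],[0,0,0],0.2],[[0,0,0],[0,0,0],0.2]]}}

```text
clock: 11.3
position: [0.4709, 0.0803, 0.2578]
ee_rot: [0.998, 0.062, -0.001, 0.001]
ft_force: [-4.5, -2.8, 4.4]
width: 0.0325
grip_force: 44.3
```

{"fn": "send_rows", "kwargs": {"series": [[[0.4,0,-1.5],[0,0,0],0.2],[[0.4,0,-1.5],[0,0,0],0.2],[[0.4,0,-1.5],[0,0,0],0.2],[[0,0,0],[0,0,0],0.2],[[0,0,0],[0,0,0],0.2]]}}

```text
clock: 11.8
position: [0.474, 0.0808, 0.2625]
ee_rot: [0.998, 0.062, 0.001, 0.0]
ft_force: [1.4, -5.0, 1.2]
width: 0.0324
grip_force: 44.7
```

{"fn": "send_rows", "kwargs": {"series": [[[0.5,0.5,-1],[0,0,0],0.2],[[0.5,0.5,-1],[0,0,0],0.2],[[0.5,0,-1],[0,0,0],0.2],[[0,0,0],[0,0,0],0.2],[[0,0,0],[0,0,0],0.2]]}}

```text
clock: 12.3
position: [0.4745, 0.0808, 0.2636]
ee_rot: [0.998, 0.062, -0.0, -0.0]
ft_force: [5.3, -1.9, -18.6]
width: 0.0322
grip_force: 46.0
```

```bash
python3 - <<'E'
from h import *
w=snap('wrist','w4');a=snap('scene','s4');s=manip.get_state();print(s['position'],s['ft_force'],s['width'])
cv2.imwrite('pics/c4.png',np.hstack([cv2.resize(w['img'],(400,300)),cv2.resize(a['img'][120:270,140:340],(400,300))])[:,:,::-1])
E
```

```text
[0.47452808 0.08080606 0.26360704] [  5.76200313  -1.57763799 -17.98962368] 0.032029055816159134
```

View pics/c4.png

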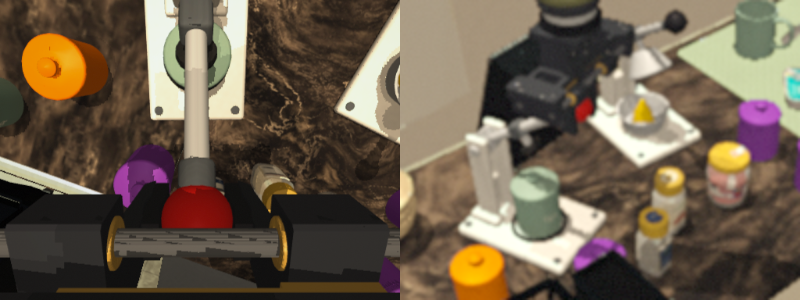

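The lever is back on its upper stop (-18 N), and the canister at (535,200) looks shorter, so the lid is in. I relieve the force, then open.

{"fn": "send_rows", "kwargs": {"series": [[[-0.5,0,1],[0,0,0],0.2],[[0,0,0.7],[0,0,0],0.2],[[0,0,0],[0,0,0],0.2],[[0,0,0],[0,0,0],0.2],[[0,0,0],[0,0,0],0.2]], "squeeze": 20}}

```text
clock: 12.9
position: [0.4743, 0.0808, 0.2636]
ee_rot: [0.998, 0.062, 0.001, -0.0]
ft_force: [5.4, -2.5, -10.7]
width: 0.033
grip_force: 20.7
```

{"fn": "send_rows", "kwargs": {"series": [[[0,0,0],[0,0,0],0.5],[[0,0,0],[0,0,0],0.7],[[0,0,0],[0,0,0],1],[[0,0,0],[0,0,0],1],[[0,0,0],[0,0,0],1]]}}

```text
clock: 13.4
position: [0.4738, 0.0808, 0.2639]
ee_rot: [0.998, 0.063, 0.0, -0.0]
ft_force: [0.0, -0.3, 0.1]
width: 0.0708
grip_force: 0.0
```

{"fn": "send_rows", "kwargs": {"series": [[[0,0,0],[0,0,0],1],[[0,0,0],[0,0,0],1],[[0,0,-10],[0,0,0],1],[[0,0,-15],[0,0,0],1],[[0,0,-20],[0,0,0],1]]}}

```text
clock: 13.9
position: [0.4733, 0.0804, 0.3092]
ee_rot: [0.998, 0.062, -0.001, 0.0]
ft_force: [0.8, 0.2, -0.4]
width: 0.0881
grip_force: 0.0
```

{"fn": "send_rows", "kwargs": {"series": [[[0,0,-25],[0,0,0],1],[[0,20,-25],[0,0,0],1],[[-10,40,0],[0,0,0],1],[[-10,40,0],[0,0,0],1],[[-10,40,0],[0,0,0],1]]}}

```text
clock: 14.4
position: [0.4613, -0.0634, 0.3596]
ee_rot: [0.998, 0.063, 0.001, 0.0]
ft_force: [1.4, 0.6, 0.5]
width: 0.0881
grip_force: 0.0
```

{"fn": "send_rows", "kwargs": {"series": [[[-10,40,0],[0,0,0],1],[[-10,40,0],[0,0,0],1],[[0,20,0],[0,0,0],1],[[0,0,0],[0,0,0],1],[[0,0,0],[0,0,0],1]]}}

```text
clock: 14.9
position: [0.4541, -0.1632, 0.359]
ee_rot: [0.998, 0.062, 0.0, -0.0]
ft_force: [-0.6, 0.3, 0.3]
width: 0.0878
grip_force: 0.0
```

```bash
python3 - <<'E'
from h import *
t=snap('top','t5');a=snap('scene','s5');o=np.load('pics/s1.npz')['img']
s=manip.get_state();print(s['clock'],s['position'],s['ft_force'])
h=cv2.cvtColor(a['img'],cv2.COLOR_RGB2HSV); m=(((h[...,0]<6)|(h[...,0]>174))&(h[...,1]>150)&(h[...,2]>80)).astype('uint8')
print(cv2.connectedComponentsWithStats(m)[3])
c=lambda i:cv2.resize(i[150:260,160:260],(400,440),interpolation=2)
cv2.imwrite('pics/c5.png',np.hstack([c(o),c(a['img'])])[:,:,::-1])
# expected grip-free lid top rows: canister centre 75mm in front of hinge
q=np.array([.6385-.075*.992,.103-.075*.125,.015])
for z in (.1,.11,.118): print(z,proj(a,q+[0,0,z]))
E
```

```text
15.0 [ 0.454261   -0.16203969  0.35891047] [ 0.04752168 -0.24408504 -1.07428135]
[[255.52763026 191.50542524]
 [363.53846154 161.92307692]
 [368.6        166.2       ]
 [228.27329193 173.14285714]
 [358.         166.        ]
 [363.57142857 167.14285714]
 [115.2        280.6       ]
 [112.         282.        ]
 [107.5        285.5       ]
 [ 98.         293.        ]
 [ 94.         296.        ]
 [ 89.         300.        ]
 [ 84.5        303.5       ]
 [ 80.5        306.5       ]
 [ 76.8        310.2       ]
 [ 92.         338.5       ]]
0.1 [np.float64(205.66554431718131), np.float64(206.25509248098658)]
0.11 [np.float64(205.29107776625997), np.float64(203.63887259540198)]
0.118 [np.float64(204.98854852307437), np.float64(201.52524450219659)]
```

View pics/c5.png

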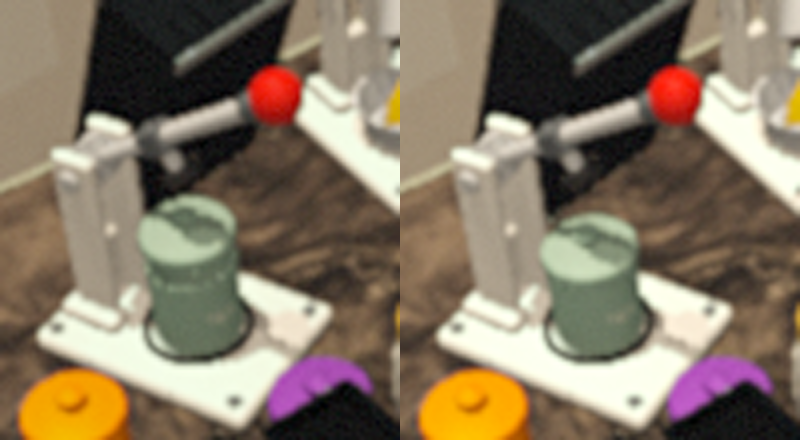

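Before and after: the lid top dropped from about (187,228) to (590-400,245) in the crop, with no gap left. The knob is back at (228,173), its original pixel, and the citrus press was not touched.

```bash
python3 -c "
from plant import manip
print(manip.job_done())"
```

```text
the job is handed in; nothing more can be done
None
```

The press was pulled down to its lower stop and the lid looks fully home in the after picture. The lever was then eased back up to its rest and released, and the job was handed in at about 15 s of the 42 s allowed.

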